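Release the latched channel key

ROBOT

A 6-joint arm with a two-finger parallel gripper is mounted at the origin on a cart in front of the work surface, level with it; the furniture and walls round the work are solid. World frame = base frame: x ahead of the robot, y to its left, z up, the work surface at z = 0. Lengths are in m, angles in rad, forces in N, time in s.
With the tool pointing down it reaches from about 0.35 to 0.975 m from the base axis. Payload 4.9 kg.
Tool frame: the origin (TCP) lies between the finger pads; the fingertips stand 22 mm ahead of it and the grasp point (between the pads) lies 3 mm ahead of it; z points along the fingers, y is the line along which they close (so a half turn about z gives the same grasp; the last joint's range is limited). The gripper opens to 85 mm and grips with 20 to 120 N. Pads are 22 mm wide; open, the fingers measure 114 mm over their backs; the gripper's body (76 mm by 85 mm) begins 54 mm behind the grasp point. The pads swing forward as they close: fully open they stand 13 mm farther back than shut.
Start: joints at [1.046, 0.053, 1.613, -0, 1.476, -0.119], TCP at [0.247, 0.574, 0.253] pointing down, gripper open.
Joint ranges: [-3.01, 3.01], [-1.01, 2.22], [0.06, 2.58], [-1.02, 4.17], [0.09, 2.62], [-3.14, 3.14]. Speed limits (rad/s): [2.57, 2.57, 3.14, 3.14, 3.14, 3.14].

INTERFACE

Orientations are given as a unit quaternion [w, x, y, z].
In Python, from plant import state, grab_frame, get_calibration, job_done, recognise, regions_of gives the robot as it stands.
- The arm moves only by the tool apply_moves, never from a script. Its argument "targets" is a list of rows, each an object with "translation": the shift along the tool's x, y, z normalised to -1 to 1, where 1 is 100 mm, a list of three; "twist": the turn about the tool's z normalised to -1 to 1, where 1 is 0.1 rad; "hand": the opening, from 0 (shut) to 1 (fully open). A call has 1 to 8 rows; each row shifts and turns the commanded pose from where the row before left it, along the tool's axes as they then stand; what a row does not reach is not made up. A row lasts 1/10 s, in which the tool goes at most 50 mm and 8.59 degrees, less where a joint would pass 70% of its speed; a pose out of reach is approached as far as the arm can. A call with a number of a shift or a turn outside -1 to 1 is refused whole. A call with a gripper value outside its range is refused whole. The fingers move at their own pace and stop on an object; the grip force is fixed at half the most. Time passes only in rows, so rows that do not move let the fingers close. It gives the time, the measured TCP pose, the force, the opening and the grip force at its end, in the units of the state.
- state(): the state, without advancing time (a new reading comes with each control period).
- grab_frame(name): name is "scene" or "top" or "wrist"; returns the picture (480x640x3 uint8, red, green, blue); there is no depth.
- get_calibration(name): a dict with "camera_matrix" (3x3 intrinsics, pixels), "pose" (4x4, takes a point from camera to world coordinates). Camera axes: x right, y up, looking along -z (the intrinsics and any distortion apply to the point x, -y, -z); pixel columns grow to the right and rows downward; lengths in m; the calibration is good to about 2 mm. A picture is of the moment at which its call begins: read the wrist's pose just before it. get_calibration takes no time and is no camera call; for the wrist camera it gives the pose at the moment of the call.
- job_done(): hands the job in; it is judged then, once.
Trained networks look in the newest picture that a camera, given by its name, has taken for a name from the list of things; names that differ only in an ending like _2 or _b are one class to them, and where a whole thing is asked for, a point or a joint stands for the part that bears it (a point fixed in the world has none). Each returns a list of dicts, best first, with "score" (0 to 1); they miss things now and then, are a little off and sometimes report something else, mostly with a low value. They report only what shows in the picture. A call takes as long as a camera call.
- recognise(camera, query): "point" ([x, y, z] in m, in world coordinates, good to about 4 mm: the middle of the surface that is visible of it).
- regions_of(camera, query): "pixels" (480x640 bool, what is visible of it).
The state is a dict: "time": time; "joint_pos": joint angles; "joint_vel": joint speeds; "joint_efforts": joint torques, N m; "tool_pos": TCP position; "tool_rot": TCP orientation; "contact_force": force on the tool from outside, world axes, zero at the start; "ft_torque": the same for the moment, N m; "gripper_width": opening from 0.0 (shut) to 1.0 (fully open); "grasp_force": force on a finger pad.
Only numpy, scipy, OpenCV 4.12 (cv2) and the standard library are available. Lean on these libraries where they do the work, as an engineer would, in place of code of your own. Each camera call takes 0.05 s, during which the arm holds its last target. There are 200 camera calls.

TASK

One of the four identical blue keys on the white controller box has been left latched down, a little lower than the rest. With a fingertip, tap each key lightly, one after the other from left to right, to feel which one it is; then press the latched key right down so that it unlatches and springs up level with the others. Never press an up key far down, do not release the latched key before all four have been tapped, and leave the jar, the timer and the pen where they are.

Things in the scene. Friction and masses are not known exactly. Their poses are not given: they have to be found in the camera images.
- controller: white controller box, fixed, 130 mm deep (x), 206 wide (y), 50 high, flat top; origin: centre of its underside, on the desk; x to its rear (away from the robot), y to its left, z up. Four identical blue keys, any one of them latched, stand in a row on the front half of its top at x = -22, y = +63, +21, -21, -63 mm, and move only straight up and down. Display and vents lie behind.
- key_1: leftmost key, cap 34 (x) by 28 mm (y), 14 mm gaps between keys; origin: centre of its top face; axes as the controller's. Top above the desk: up 63, latched 59.4, bottom stop 54.5 mm. Up: yields from 2 N, then 0.8 N/mm, springs back. If it is the latched one: yields only from 5 N; pressed to its stop (about 11 N) it unlatches and springs up as the finger leaves.
- key_2: second from the left key, cap 34 (x) by 28 mm (y), 14 mm gaps between keys; origin: centre of its top face; axes as the controller's. Top above the desk: up 63, latched 59.4, bottom stop 54.5 mm. Up: yields from 2 N, then 0.8 N/mm, springs back. If it is the latched one: yields only from 5 N; pressed to its stop (about 11 N) it unlatches and springs up as the finger leaves.
- key_3: third from the left key, cap 34 (x) by 28 mm (y), 14 mm gaps between keys; origin: centre of its top face; axes as the controller's. Top above the desk: up 63, latched 59.4, bottom stop 54.5 mm. Up: yields from 2 N, then 0.8 N/mm, springs back. If it is the latched one: yields only from 5 N; pressed to its stop (about 11 N) it unlatches and springs up as the finger leaves.
- key_4: rightmost key, cap 34 (x) by 28 mm (y), 14 mm gaps between keys; origin: centre of its top face; axes as the controller's. Top above the desk: up 63, latched 59.4, bottom stop 54.5 mm. Up: yields from 2 N, then 0.8 N/mm, springs back. If it is the latched one: yields only from 5 N; pressed to its stop (about 11 N) it unlatches and springs up as the finger leaves.
- jar_mid (a point): centre of a loose specimen jar with a yellow cap, 55 mm across, 75 mm high, standing to the left of the controller; bystander
- lab_timer_mid (a point): centre of a loose white lab timer, 62 x 68 x 18 mm, lying to the right of the controller; bystander
- pen_mid (a point): centre of a loose orange pen, 143 mm long, 11 mm thick, lying in front of the controller; bystander

How it is judged:
By the outcome, as a careful person would: the job done as asked, in the order asked, and still so for the second after the job is handed in, with the robot touching nothing.
It also fails if it takes over 45 s, if anything falls off the work surface, if the arm or the gripper's body presses on something with over 40 N, if the wrist force passes 120 N, or if a joint passes its speed limit or range.

## Working session

There is one attempt and no reset: what is moved stays moved. The work goes in short steps, Python scripts to look and compute and a tool call to move; the robot and the scene stay as the last step left them, time stands still between calls to the robot, and variables do not carry over. Pictures are saved under pics/ and viewed, at most 10 in all, crops included, and the job is handed in when it is done.

Besides the shell and the picture viewer there is one more tool, called as a command line: name --argument value ..., lists and objects as JSON in quotes. apply_moves: Moves the arm, as the interface text tells. Its arguments: {"type":"object","properties":{"targets":{"type":"array"}},"required":["targets"]}

```bash
mkdir -p pics; python3 - <<'E'
from plant import *
import cv2
print(state())
for c in ("scene","top"):
    f=grab_frame(c); cv2.imwrite(f"pics/{c}0.png",f[...,::-1])
    for q in ("controller","key_1","jar_mid","lab_timer_mid","pen_mid"):
        print(c,q,[(r["score"],r["point"]) for r in recognise(c,q)][:5])
E
```

```text
{'time': 0.0, 'joint_pos': array([ 1.04599826e+00,  5.33663434e-02,  1.61430826e+00, -1.17489142e-05,
        1.47602319e+00, -1.18989016e-01]), 'joint_vel': array([ 0.00122564, -0.00073755,  0.00036437,  0.00110966,  0.00133266,
       -0.00034933]), 'joint_efforts': array([ 4.30131086e-04, -3.93668747e+01, -3.70182180e+01,  1.01206992e-04,
        6.67060143e-03,  2.19800604e-06]), 'tool_pos': array([0.24642474, 0.57372694, 0.25204859]), 'tool_rot': array([-3.27448512e-04,  2.01514457e-01,  9.79484975e-01, -1.00036103e-03]), 'contact_force': array([0.62612552, 0.24899145, 0.50941347]), 'ft_torque': array([ 0.04066127, -0.00802522, -0.00698655]), 'grasp_force': 0.0, 'gripper_width': 0.999655399291434}
scene controller [(0.6, [0.5498, 0.0327, 0.0525])]
scene key_1 [(0.66, [0.5535, 0.1258, 0.0597]), (0.49, [0.551, 0.0889, 0.0661]), (0.49, [0.5387, 0.0056, 0.0609]), (0.48, [0.5468, 0.055, 0.0575])]
scene jar_mid [(0.78, [0.5974, 0.2318, 0.054])]
scene lab_timer_mid [(0.59, [0.5199, -0.0987, 0.0153])]
scene pen_mid [(0.61, [0.4538, 0.0681, 0.0086])]
top controller []
top key_1 [(0.86, [0.5614, 0.1368, 0.0638]), (0.76, [0.5505, 0.0564, 0.0589]), (0.71, [0.5524, 0.0945, 0.0632]), (0.5, [0.5466, 0.0104, 0.0672])]
top jar_mid [(0.8, [0.6039, 0.2421, 0.0769])]
top lab_timer_mid [(0.85, [0.5247, -0.0894, 0.0196])]
top pen_mid [(0.59, [0.4655, 0.0872, 0.0061])]
```

View pics/top0.png

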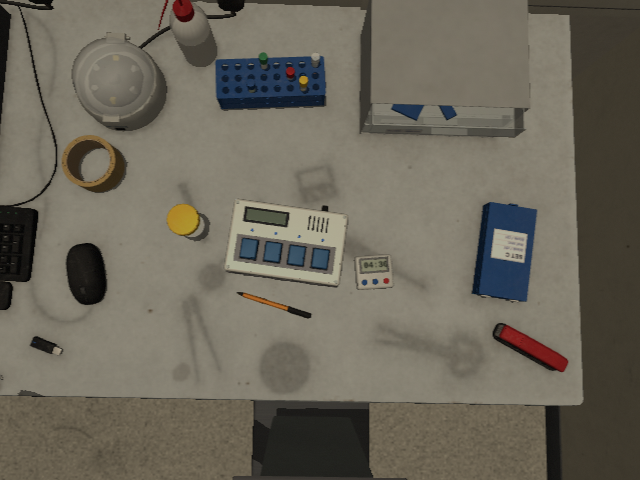

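```bash
cat > h.py <<'E'
import numpy as np, cv2
from plant import *
def ray(cal,uv,z):
    K=np.array(cal["camera_matrix"]);T=np.array(cal["pose"])
    d=np.linalg.inv(K)@[uv[0],uv[1],1]; d=T[:3,:3]@(d*[1,-1,-1]); o=T[:3,3]
    return o+d*(z-o[2])/d[2]
E
python3 - <<'E'
from h import *
cal=get_calibration("top"); print(cal)
grab_frame("top")
for r in regions_of("top","key_1"):
    m=r["pixels"].astype(np.uint8); c,s,a=cv2.minAreaRect(cv2.findNonZero(m))
    ys,xs=np.nonzero(m); print(r["score"],m.sum(),c,s,a,ray(cal,c,.063).round(4),ray(cal,(xs.mean(),ys.mean()),.063).round(4))
E
```

```text
{'camera_matrix': array([[489.61122527,   0.        , 311.92787235],
       [  0.        , 489.61122527, 239.49997209],
       [  0.        ,   0.        ,   1.        ]]), 'pose': array([[ 0.02432153,  0.99395405, -0.10706921,  0.48386884],
       [-0.99934252,  0.02705353,  0.02413789,  0.04643882],
       [ 0.02688855,  0.10641174,  0.99395852,  0.9124082 ],
       [ 0.        ,  0.        ,  0.        ,  1.        ]])}
0.78 306 (295.6999816894531, 255.0999755859375) (15.839193344116211, 19.516149520874023) 8.130102157592773 [0.5473 0.0534 0.063 ] [0.5473 0.0534 0.063 ]
0.62 322 (248.25997924804688, 248.17996215820312) (16.68772315979004, 19.516149520874023) 8.130102157592773 [0.5572 0.136  0.063 ] [0.5573 0.136  0.063 ]
0.57 8644 (285.4549865722656, 240.84902954101562) (116.48590850830078, 79.50218963623047) 7.352379322052002 [0.5717 0.0719 0.063 ] [0.5687 0.0715 0.063 ]
0.54 327 (319.5, 258.0) (20.0, 17.0) 90.0 [0.5434 0.0119 0.063 ] [0.543  0.0125 0.063 ]
0.52 283 (272.2308044433594, 251.84617614746094) (16.081523895263672, 18.434917449951172) 11.309932708740234 [0.5519 0.0942 0.063 ] [0.5516 0.0945 0.063 ]
```

The top view shows the controller centred near pixel (288,242), with the keys running from (248,248) to (320,258). The pen lies in front at (273,304), the timer is on the right at (375,271) and the jar is on the left at (184,220). Next I'll shut the hand, align it and travel over.

apply_moves --targets '[{"translation":[0,0,0],"twist":-0.97,"hand":0},{"translation":[0,0,0],"twist":-0.97,"hand":0},{"translation":[0,0,0],"twist":-0.97,"hand":0},{"translation":[-0.3,-0.33,0],"twist":0,"hand":0},{"translation":[-0.3,-0.33,0],"twist":0,"hand":0},{"translation":[-0.3,-0.33,0],"twist":0,"hand":0},{"translation":[-0.3,-0.33,0],"twist":0,"hand":0},{"translation":[-0.3,-0.33,0],"twist":0,"hand":0}]'

```text
time: 1.5
tool_pos: [0.3776, 0.3917, 0.2535]
tool_rot: [0.0, 0.057, 0.998, 0.0]
contact_force: [-0.3, -0.1, 0.8]
gripper_width: -0.0
grasp_force: 0.0
```

apply_moves --targets '[{"translation":[-0.3,-0.33,0],"twist":0,"hand":0},{"translation":[-0.3,-0.33,0],"twist":0,"hand":0},{"translation":[-0.3,-0.33,0],"twist":0,"hand":0},{"translation":[-0.3,-0.33,0],"twist":0,"hand":0},{"translation":[-0.3,-0.33,0],"twist":0,"hand":0},{"translation":[-0.3,-0.33,0],"twist":0,"hand":0},{"translation":[0,0,0],"twist":0,"hand":0},{"translation":[0,0,0],"twist":0,"hand":0}]'

```text
time: 2.3
tool_pos: [0.5333, 0.1751, 0.2532]
tool_rot: [-0.0, 0.058, 0.998, 0.0]
contact_force: [-0.2, 0.6, -0.8]
gripper_width: 0.0
grasp_force: 0.0
```

```bash
cat >> h.py <<'E'
from scipy.spatial.transform import Rotation as Ro
def rel(p):
    s=state(); R=Ro.from_quat(np.roll(s["tool_rot"],-1))
    print(s["time"],s["tool_pos"].round(4),s["contact_force"].round(2),s["gripper_width"],"toolx",R.as_matrix()[:,0].round(3),"tooly",R.as_matrix()[:,1].round(3))
    print("delta in tool units",(R.inv().apply(np.array(p)-s["tool_pos"])*10).round(3))
E
python3 - <<'E'
from h import *
rel([.557,.136,.14])
cal=get_calibration("wrist"); f=grab_frame("wrist"); cv2.imwrite("pics/w1.png",f[...,::-1])
for r in regions_of("wrist","key_1"):
    m=r["pixels"].astype(np.uint8); c,s,a=cv2.minAreaRect(cv2.findNonZero(m))
    print(r["score"],m.sum(),np.round(c),np.round(s),a,ray(cal,c,.063).round(4))
E
```

```text
2.3 [0.5333 0.1751 0.2532] [-0.18  0.64 -0.82] 0.0004495013491998575 toolx [-0.993  0.117  0.   ] tooly [0.117 0.993 0.   ]
delta in tool units [-0.282 -0.361  1.132]
0.74 1125 [290. 246.] [36. 31.] 90.0 [0.5559 0.1385 0.063 ]
0.72 26718 [223. 258.] [136. 220.] 90.0 [0.5603 0.0754 0.063 ]
0.7 1106 [245. 246.] [38. 31.] 84.80557250976562 [0.5508 0.0975 0.063 ]
0.67 1079 [201. 246.] [35. 32.] 90.0 [0.5459 0.0577 0.063 ]
0.65 1260 [156. 246.] [36. 37.] 90.0 [0.5415 0.0161 0.063 ]
```

View pics/w1.png

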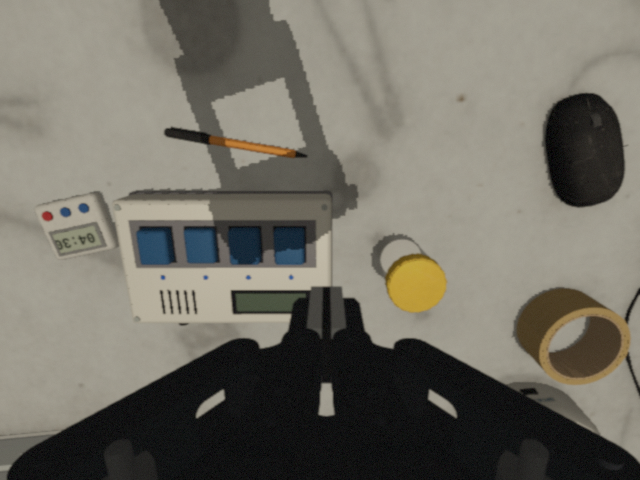

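The wrist view shows the keys in a row at pixels (156–290, 246) and the box square to the tool. Its key positions agree with the top view within 4 mm. Next I'll go above key 1.

apply_moves --targets '[{"translation":[-0.14,-0.175,0.25],"twist":0,"hand":0},{"translation":[-0.14,-0.175,0.25],"twist":0,"hand":0},{"translation":[0,0,0.4],"twist":0,"hand":0},{"translation":[0,0,0.4],"twist":0,"hand":0},{"translation":[0,0,0.18],"twist":0,"hand":0},{"translation":[0,0,0],"twist":0,"hand":0},{"translation":[0,0,0],"twist":0,"hand":0}]'

```text
time: 3.1
tool_pos: [0.5566, 0.1389, 0.1059]
tool_rot: [0.0, 0.057, 0.998, 0.0]
contact_force: [0.8, 0.2, 0.8]
gripper_width: 0.002
grasp_force: 0.0
```

```bash
python3 - <<'E'
from h import *
rel([.5565,.137,.087])
f=grab_frame("wrist"); cv2.imwrite("pics/w2.png",f[...,::-1])
E
```

```text
3.1 [0.5566 0.1389 0.1059] [0.82 0.16 0.82] 0.0023588029621493586 toolx [-0.994  0.113 -0.   ] tooly [0.113 0.994 0.   ]
delta in tool units [-0.001 -0.02   0.189]
```

View pics/w2.png

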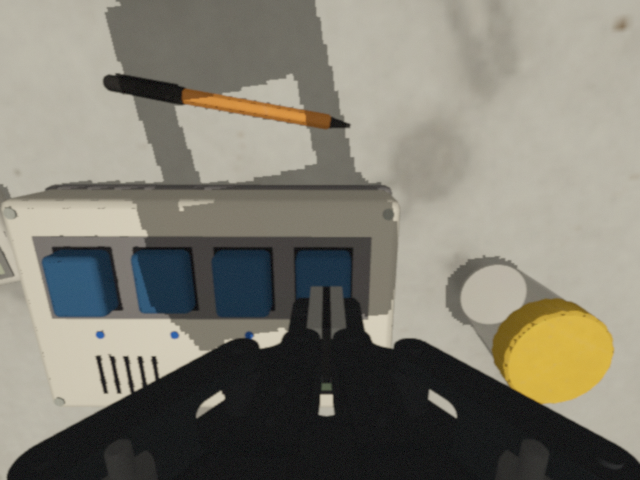

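The fingertips at (325,290) are over key 1, so I'll descend and feel for it.

apply_moves --targets '[{"translation":[0,-0.01,0.1],"twist":0,"hand":0},{"translation":[0,0,0.08],"twist":0,"hand":0},{"translation":[0,0,0],"twist":0,"hand":0},{"translation":[0,0,0],"twist":0,"hand":0}]'

```text
time: 3.55
tool_pos: [0.5565, 0.1368, 0.0871]
tool_rot: [-0.0, 0.057, 0.998, -0.0]
contact_force: [0.2, 0.1, -0.4]
gripper_width: 0.004
grasp_force: 0.0
```

apply_moves --targets '[{"translation":[0,0,0.02],"twist":0,"hand":0},{"translation":[0,0,0.01],"twist":0,"hand":0},{"translation":[0,0,0],"twist":0,"hand":0}]'

```text
time: 3.85
tool_pos: [0.557, 0.1368, 0.0847]
tool_rot: [0.0, 0.057, 0.998, 0.0]
contact_force: [1.2, -1.0, 1.6]
gripper_width: 0.006
grasp_force: 0.9
```

apply_moves --targets '[{"translation":[0,0,0.01],"twist":0,"hand":0},{"translation":[0,0,0],"twist":0,"hand":0}]'

```text
time: 4.05
tool_pos: [0.557, 0.1368, 0.0837]
tool_rot: [0.0, 0.057, 0.998, 0.0]
contact_force: [0.0, -0.8, 2.8]
gripper_width: 0.001
grasp_force: 1.4
```

apply_moves --targets '[{"translation":[0,0,-0.14],"twist":0,"hand":0},{"translation":[0,-0.21,0],"twist":0,"hand":0},{"translation":[0,-0.21,0],"twist":0,"hand":0},{"translation":[0,0,0],"twist":0,"hand":0},{"translation":[0,0,0.11],"twist":0,"hand":0},{"translation":[0,0,0.02],"twist":0,"hand":0},{"translation":[0,0,0.01],"twist":0,"hand":0},{"translation":[0,0,0],"twist":0,"hand":0}]'

```text
time: 4.85
tool_pos: [0.5515, 0.0955, 0.0832]
tool_rot: [-0.001, 0.057, 0.998, -0.0]
contact_force: [-2.8, -0.8, 3.3]
gripper_width: 0.003
grasp_force: 1.5
```

apply_moves --targets '[{"translation":[0,0,-0.14],"twist":0,"hand":0},{"translation":[0,-0.21,0],"twist":0,"hand":0},{"translation":[0,-0.21,0],"twist":0,"hand":0},{"translation":[0,0,0],"twist":0,"hand":0},{"translation":[0,0,0.11],"twist":0,"hand":0},{"translation":[0,0,0.02],"twist":0,"hand":0},{"translation":[0,0,0.01],"twist":0,"hand":0},{"translation":[0,0,0],"twist":0,"hand":0}]'

```text
time: 5.65
tool_pos: [0.5467, 0.054, 0.0828]
tool_rot: [-0.0, 0.057, 0.998, 0.0]
contact_force: [-0.1, 0.5, 0.5]
gripper_width: -0.003
grasp_force: 0.0
```

apply_moves --targets '[{"translation":[0,0,0.01],"twist":0,"hand":0},{"translation":[0,0,0.005],"twist":0,"hand":0},{"translation":[0,0,0],"twist":0,"hand":0}]'

```text
time: 5.95
tool_pos: [0.5471, 0.0535, 0.0818]
tool_rot: [0.0, 0.057, 0.998, 0.0]
contact_force: [-0.5, -0.6, 0.0]
gripper_width: -0.003
grasp_force: 0.0
```

apply_moves --targets '[{"translation":[0,0,0.006],"twist":0,"hand":0},{"translation":[0,0,0],"twist":0,"hand":0}]'

```text
time: 6.15
tool_pos: [0.5472, 0.0534, 0.0813]
tool_rot: [0.0, 0.057, 0.998, 0.0]
contact_force: [0.1, 0.5, -0.9]
gripper_width: -0.001
grasp_force: 0.1
```

apply_moves --targets '[{"translation":[0,0,0.005],"twist":0,"hand":0},{"translation":[0,0,0],"twist":0,"hand":0}]'

```text
time: 6.35
tool_pos: [0.5472, 0.0534, 0.0812]
tool_rot: [0.0, 0.057, 0.998, 0.0]
contact_force: [-1.2, -0.8, 2.0]
gripper_width: 0.003
grasp_force: 1.5
```

Key 3 is met only at about 59 mm, so it's the latched one. I still have to tap key 4 first.

apply_moves --targets '[{"translation":[0,0,-0.16],"twist":0,"hand":0},{"translation":[0,-0.21,0],"twist":0,"hand":0},{"translation":[0,-0.21,0],"twist":0,"hand":0},{"translation":[0,0,0],"twist":0,"hand":0},{"translation":[0,0,0.11],"twist":0,"hand":0},{"translation":[0,0,0.02],"twist":0,"hand":0},{"translation":[0,0,0.01],"twist":0,"hand":0},{"translation":[0,0,0],"twist":0,"hand":0}]'

```text
time: 7.15
tool_pos: [0.5421, 0.0121, 0.0827]
tool_rot: [-0.0, 0.057, 0.998, -0.0]
contact_force: [-1.8, -0.6, 3.1]
gripper_width: -0.002
grasp_force: 1.7
```

Key 4 is up. I'll go back to key 3 and press it to its stop, which should put the TCP near 0.0765.

apply_moves --targets '[{"translation":[0,0,-0.14],"twist":0,"hand":0},{"translation":[0,0.21,0],"twist":0,"hand":0},{"translation":[0,0.21,0],"twist":0,"hand":0},{"translation":[0,0,0],"twist":0,"hand":0},{"translation":[0,0,0.13],"twist":0,"hand":0},{"translation":[0,0,0.03],"twist":0,"hand":0},{"translation":[0,0,0.02],"twist":0,"hand":0},{"translation":[0,0,0],"twist":0,"hand":0}]'

```text
time: 7.95
tool_pos: [0.5466, 0.0532, 0.0789]
tool_rot: [-0.001, 0.058, 0.998, 0.0]
contact_force: [-2.5, 1.9, 7.6]
gripper_width: -0.002
grasp_force: 3.3
```

apply_moves --targets '[{"translation":[0,0,0.01],"twist":0,"hand":0},{"translation":[0,0,0.01],"twist":0,"hand":0},{"translation":[0,0,0.01],"twist":0,"hand":0},{"translation":[0,0,0],"twist":0,"hand":0}]'

```text
time: 8.35
tool_pos: [0.5466, 0.0532, 0.0766]
tool_rot: [-0.001, 0.058, 0.998, 0.0]
contact_force: [-5.0, 1.6, 10.2]
gripper_width: -0.0
grasp_force: 5.0
```

apply_moves --targets '[{"translation":[0,0,0.01],"twist":0,"hand":0},{"translation":[0,0,0.01],"twist":0,"hand":0},{"translation":[0,0,0],"twist":0,"hand":0}]'

```text
time: 8.65
tool_pos: [0.5467, 0.0532, 0.0764]
tool_rot: [-0.002, 0.058, 0.998, 0.0]
contact_force: [-10.7, 0.9, 20.7]
gripper_width: -0.002
grasp_force: 10.1
```

The key is against its stop at 20 N. Now I'll lift off and look.

apply_moves --targets '[{"translation":[0,0,-0.05],"twist":0,"hand":0},{"translation":[0,0,-0.2],"twist":0,"hand":0},{"translation":[0,0,-0.4],"twist":0,"hand":0},{"translation":[-0.3,0,-0.2],"twist":0,"hand":0},{"translation":[-0.3,0,0],"twist":0,"hand":0},{"translation":[0,0,0],"twist":0,"hand":0},{"translation":[0,0,0],"twist":0,"hand":0}]'

```text
time: 9.35
tool_pos: [0.606, 0.0458, 0.1574]
tool_rot: [-0.001, 0.058, 0.998, -0.0]
contact_force: [-0.2, 0.4, -0.6]
gripper_width: -0.001
grasp_force: 0.0
```

```bash
python3 - <<'E'
from h import *
rel([.5,.1,.2])
f=grab_frame("wrist"); g=grab_frame("scene")
cv2.imwrite("pics/w3.png",f[...,::-1]); cv2.imwrite("pics/s3.png",g[...,::-1])
E
```

```text
9.35 [0.606  0.0458 0.1574] [-0.19  0.42 -0.64] -0.0010290384569092554 toolx [-0.993  0.116  0.003] tooly [ 0.116  0.993 -0.   ]
delta in tool units [ 1.117  0.416 -0.423]
```

View pics/w3.png

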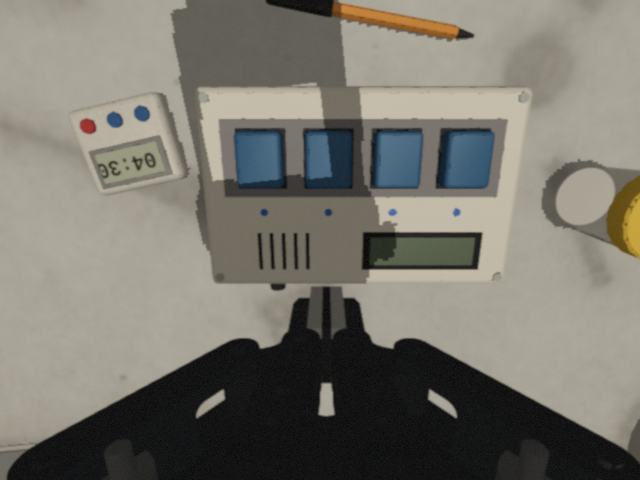

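View pics/s3.png

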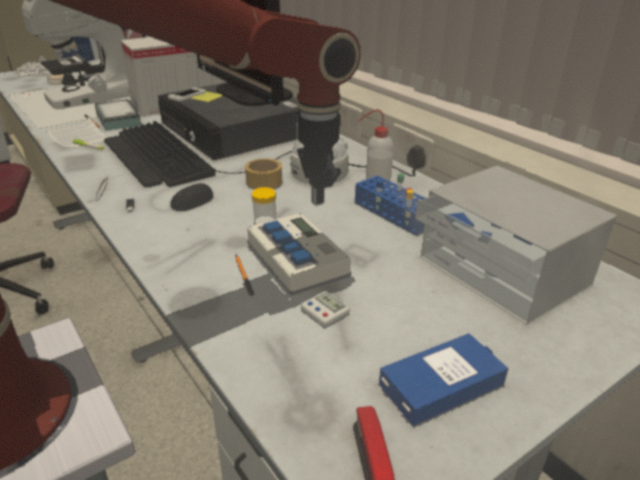

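The wrist view shows all four keys at (260–466, 158), with the jar, timer and pen undisturbed. The height of key 3 can't be judged to the millimetre from here, so I'll confirm it with one feather-light touch.

apply_moves --targets '[{"translation":[0.3,0,0],"twist":0,"hand":0},{"translation":[0.3,0,0],"twist":0,"hand":0},{"translation":[0,0,0.35],"twist":0,"hand":0},{"translation":[0,0,0.3],"twist":0,"hand":0},{"translation":[0,0,0],"twist":0,"hand":0},{"translation":[0,0,0.06],"twist":0,"hand":0},{"translation":[0,0,0.02],"twist":0,"hand":0},{"translation":[0,0,0],"twist":0,"hand":0}]'

```text
time: 10.25
tool_pos: [0.5478, 0.0533, 0.0869]
tool_rot: [0.001, 0.057, 0.998, 0.0]
contact_force: [0.2, -0.6, -0.3]
gripper_width: 0.0
grasp_force: 0.0
```

apply_moves --targets '[{"translation":[0,0,0.02],"twist":0,"hand":0},{"translation":[0,0,0.01],"twist":0,"hand":0},{"translation":[0,0,0],"twist":0,"hand":0}]'

```text
time: 10.55
tool_pos: [0.5481, 0.0534, 0.0838]
tool_rot: [0.001, 0.057, 0.998, 0.0]
contact_force: [0.9, 0.5, 2.9]
gripper_width: -0.002
grasp_force: 1.3
```

Key 3 now meets the finger at the same height and force as the other keys, so it has unlatched. I'll retreat and hand in.

apply_moves --targets '[{"translation":[0,0,-0.1],"twist":0,"hand":0},{"translation":[0,0,-0.4],"twist":0,"hand":0},{"translation":[0,0,-0.4],"twist":0,"hand":0},{"translation":[0,0,0],"twist":0,"hand":0},{"translation":[0,0,0],"twist":0,"hand":0}]'

```text
time: 11.05
tool_pos: [0.5477, 0.0534, 0.1745]
tool_rot: [0.001, 0.057, 0.998, 0.0]
contact_force: [-0.2, 0.8, -0.8]
gripper_width: -0.002
grasp_force: 0.0
```

```bash
python3 -c "
from plant import *
print(state()['tool_pos'],job_done())"
```

```text
the job is handed in; nothing more can be done
[0.54766133 0.05339534 0.17453926] None
```

I tapped all four keys from left to right, found key_3 latched and pressed it to its stop; a light re-touch then met it level with the others, and I handed the job in with the arm clear at about 11 s.

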